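# Slide a windowed plate off the inspection block, tray it and scan it in

## Robot

A 7-joint arm with a two-finger parallel gripper is mounted at the origin on the work surface. World frame = base frame: x ahead of the robot, y to its left, z up, the work surface at z = 0. Lengths are in m, angles in rad, forces in N, time in s.
With the tool pointing down it reaches from about 0.4 to 0.875 m from the base axis. Payload 19.3 kg.
Tool frame: the origin (TCP) lies at the very end of the fingers, on their centre line; the grasp point (between the pads) lies 19 mm behind it; z points along the fingers, y is the line along which they close (so a half turn about z gives the same grasp; the last joint's range is limited). The gripper opens to 85 mm and grips with 20 to 120 N. Pads are 22 mm wide; open, the fingers measure 114 mm over their backs; the gripper's body (76 mm by 85 mm) begins 54 mm behind the grasp point. The pads swing forward as they close: fully open they stand 13 mm farther back than shut.
Start: joints at [-1.204, 0.521, -0.036, 1.599, 0.021, 1.021, -0.113], TCP at [0.264, 0.566, 0.231] pointing down, gripper open.
Joint ranges: [-2.91, 2.91], [-0.3, 2.13], [-1.5, 1.42], [0.17, 2.43], [-1.26, 4.41], [0.16, 1.93], [-2.52, 2.52]. Speed limits (rad/s): [1.89, 1.89, 2.39, 2.39, 3.01, 3.01, 3.01].

## Interface

Orientations are given as [roll, pitch, yaw] about the fixed x, y, z axes, in that order (R = Rz(yaw) Ry(pitch) Rx(roll)).
In Python, from workcell import bot, grab_frame, calibration, job gives the robot as it stands.
- The arm moves only by the shell command python3 -m creep [FORCE], which reads ROWS from standard input. ROWS is a JSON object whose key "segments" holds a list of rows, 1 to 5 of them, each of 7 numbers: the finger opening in m, then dx, dy, dz in units of 25 mm, then a rotation vector rx, ry, rz in units of 0.2 rad; each row is the pose to reach, as a shift and turn from the pose commanded when the command began, along the tool's axes at that moment; what a row does not reach only later rows make up. A row lasts 1/8 s, in which the tool goes at most 0.0625 m and 0.188 rad, less where a joint would pass 70% of its speed; a pose out of reach is approached as far as the arm can. The fingers move at their own pace and stop on an object; FORCE is the grip in N (left out, the last holds). Time passes only in rows, so rows that do not move let the fingers close. It prints the time, the measured TCP pose, the force, the opening and the grip force at its end. Input that does not fit is refused with a message, and nothing moves.
- bot.observe(): the state, without advancing time (a new reading comes with each control period).
- grab_frame(name): name is "side" or "top"; returns (picture, depth): 384x512x3 uint8, blue, green, red; 384x512 float32, m along the optical axis (not along the pixel's ray), 0 where there is no reading.
- calibration(name): a dict with "vfov" (degrees; the focal length in pixels is half the picture's height over the tangent of half this angle, whatever the lens; pixels are square), "cx", "cy" (the principal point, pixels), "eye" and "attitude" of the camera in the world. Camera axes: x right, y down, z forward; pixel columns grow to the right and rows downward; lengths in m; the calibration is good to about 2 mm. A picture is of the moment at which its call begins. calibration takes no time and is no camera call.
- job.job_done(): hands the job in; it is judged then, once.
The state is a dict: "clock": time; "qpos": joint angles; "qd": joint speeds; "joint_efforts": joint torques, N m; "position": TCP position; "tool_rot": TCP orientation; "force": force on the tool from outside, world axes, zero at the start; "moment": the same for the moment, N m; "grip_width": finger opening in m; "finger_force": force on a finger pad.
Only numpy, scipy, OpenCV 4.12 (cv2) and the standard library are available. Lean on these libraries where they do the work, as an engineer would, in place of code of your own. Each camera call takes 0.05 s, during which the arm holds its last target. There are 200 camera calls.

## Task

On the dark stone block, slide the thin steel plate that has a rectangular window until about 4 cm of its length hangs over the block's near edge (the one facing the robot), then grip it, lift it clear and lay it down flat, without dropping it, in the empty steel tray; leave the solid plate where it lies. Then book it in: pick up the scanner, aim it squarely at the bar label on the sloped holder with its nose about 6 cm off, and hold it steady there for a good second. Finally stand the scanner back upright on its rubber mat, again without dropping it.

Things in the scene. Friction and masses are not known exactly. Their poses are not given: they have to be found in the camera images.
- block: Dark stone inspection block, fixed, 180 (x) x 220 (y) x 45 mm high, flat top with nothing but the two plates on it. Origin: centre of its underside, on the table. Its -x side is the near edge, facing the robot.
- block_edge (a point): Middle of the block's near top edge: 90 mm from the block's centre along its -x, at top height (45 mm). Axes as the block's: the block lies to its +x, y runs along the edge, z up.
- frame: The plate to move: steel, 110 (x) x 50 (y) x 4 mm, loose, about 0.11 kg, with a 60 x 26 mm window through its middle (rims 12 mm at its long sides, 25 mm at its ends). Origin: underside centre, the balance point; x along its length. Starts flat on the block, length within 0.15 rad of the block's x, centre 80 to 110 mm behind the near edge and about 110 mm beside the solid plate's, left or right.
- blank: The solid steel plate, same outline (110 x 50 x 4 mm) but no window, loose, on the block beside the other. To be left alone. Origin: centre of its underside.
- tray_in (a point): Centre of the inner floor of the empty shallow steel tray (fixed): outside 190 (x) x 150 (y) x 18 mm, walls 3 mm thick, floor 3 mm thick; this point is on the floor's upper face. Axes along the tray's sides, z up. (Other trays about the bench hold small parts.)
- label: The bar label, on an 80 x 110 x 5 mm sloped board on a fixed holder that stands beyond the tray. Origin: centre of the label's face, about 46 mm above the table. z is the outward normal of the face: it leans 30 degrees from vertical towards the robot's side; the label is 56 mm along x (up the slope), 86 mm along y.
- scanner: Hand scanner, loose, about 0.18 kg, standing upright on its nose. Grey nose 56 (x) x 64 (y) x 30 mm high, above it a black body 36 (x) x 44 (y) mm with a grey cap, up to 105 mm in all. Origin: centre of the nose's flat end, where the lens is; z points from the nose to the cap, so it looks along -z.
- scanner_grip (a point): Where to grip the scanner: on its axis, 82 mm from the nose end. Across its x it is 36 mm wide there.
- scanner_focus (a point): Where the scanner reads: the point 60 mm straight ahead of the lens (inside the table while it stands on its mat). It should lie at the label's centre, with the scanner's axis along the label's normal.
- mat: Square black rubber mat, 120 x 120 x 3 mm, fixed, on which the scanner stands. Origin: centre of its underside.
Mind the look-alikes: they are no part of the job. Leave any yellow look-alike of the scanner alone.

How it is judged:
On the way, in this order (a step that is already met when the one before it is completed fails the run):
1. the windowed plate lies flat on the block with at least 25 mm of it over the near edge and its centre still on the block (x of frame in the frame of block_edge between 0 and 0.03 m and z of frame in the frame of block_edge between -0.004 and 0.004 m and angle between frame's own z axis and vertical below 0.06 rad and contact force between frame and block above 0.05 N), for 0.2 s.
2. the windowed plate is held by the fingers, lifted at least 20 mm clear of the block's top (z of frame in the frame of block_edge above 0.02 m and contact force between frame and the fingers above 1 N), for 0.1 s.
3. the windowed plate lies flat on the floor of the empty tray, let go and at rest (z of frame in the frame of tray_in between -0.004 and 0.005 m and angle between frame's own z axis and vertical below 0.06 rad and x of frame in the frame of tray_in between -0.095 and 0.095 m and y of frame in the frame of tray_in between -0.075 and 0.075 m and contact force between frame and the fingers below 0.05 N and linear speed of frame below 0.02 m/s), for 0.2 s.
4. the held scanner is aimed at the label: its focus within 25 mm of the label's centre, its axis within 0.3 rad of the label's normal, steady for 0.8 s (distance between scanner_focus and label below 0.025 m and angle between the z axis of scanner and the z axis of label, either way round below 0.3 rad and contact force between scanner and the fingers above 0.5 N and linear speed of scanner below 0.03 m/s and angular speed of scanner below 0.2 rad/s), for 0.8 s.
At the end, for the whole second after the job is handed in: The windowed plate lies flat (within 0.06 rad) on the floor of the empty tray, between its walls, and the scanner stands upright (within 0.06 rad) on its nose with its centre on the mat (60 mm either way), both released and at rest (all of step 3 and angle between scanner's own z axis and vertical below 0.06 rad and x of scanner in the frame of mat between -0.06 and 0.06 m and y of scanner in the frame of mat between -0.06 and 0.06 m and z of scanner in the frame of mat between -0.001 and 0.007 m and linear speed of scanner below 0.02 m/s and contact force between scanner and the fingers below 0.05 N); the robot touches nothing.
It fails at once if the solid plate is moved more than 15 mm (distance of blank from where it was at the start of the episode above 0.015 m).
It fails at once if the windowed plate is dropped (falls freely for about 25 mm or more) (linear speed of frame above 0.7 m/s and contact force between frame and the fingers below 0.05 N).
It fails at once if the scanner is dropped (falls freely for about 25 mm or more) (linear speed of scanner above 0.7 m/s and contact force between scanner and the fingers below 0.05 N).
It also fails if it takes over 72 s, if anything falls off the work surface, if the arm or the gripper's body presses on something with over 40 N, if the wrist force passes 120 N, or if a joint passes its speed limit or range.

## Working session

There is one attempt and no reset: what is moved stays moved. The work goes in short steps, Python scripts to look and compute and a shell command to move; the robot and the scene stay as the last step left them, time stands still between calls to the robot, and variables do not carry over. Pictures are saved under pics/ and viewed, at most 10 in all, crops included, and the job is handed in when it is done.

```bash
ls; mkdir -p pics; python3 - <<'E'
from workcell import bot, grab_frame, calibration
import cv2,numpy as np
for n in("top","side"):
    p,d=grab_frame(n); cv2.imwrite(f"pics/{n}0.png",p); np.save(f"{n}0.npy",d); print(n,calibration(n))
s=bot.observe();print(s)
E
```

```text
pics
top {'vfov': 44.12662163475095, 'cx': 253.82704791183062, 'cy': 187.8032145424496, 'eye': array([0.25850772, 0.04779527, 1.26960307]), 'attitude': array([-2.97870693, -0.00704744, -1.54350622])}
side {'vfov': 46.694207577162835, 'cx': 257.82054322633917, 'cy': 190.4437935900575, 'eye': array([ 0.06946629, -0.74142104,  0.71665026]), 'attitude': array([-2.21959032, -0.02200607, -0.48288856])}
{'clock': 0.1, 'qpos': array([-1.20418296,  0.52194945, -0.03629538,  1.599933  ,  0.02120229,
        1.02111128, -0.11277022]), 'qd': array([-0.00025357,  0.00138462,  0.00074611, -0.0015176 ,  0.00073306,
        0.00190263, -0.00102276]), 'joint_efforts': array([ 5.47180462e-03, -9.28495288e+01,  1.98408678e+00, -3.70527291e+01,
        1.80438260e-02,  5.55755891e-03,  4.75875936e-05]), 'position': array([0.2643313 , 0.5660237 , 0.23079318]), 'tool_rot': array([-3.14058037e+00,  8.89640513e-05,  2.70477121e+00]), 'force': array([-3.02908020e-04, -6.70848880e-01,  1.26359593e-01]), 'moment': array([0.00638214, 0.02640071, 0.03111446]), 'finger_force': 0.0, 'grip_width': 0.08538131020880496}
```

View pics/top0.png

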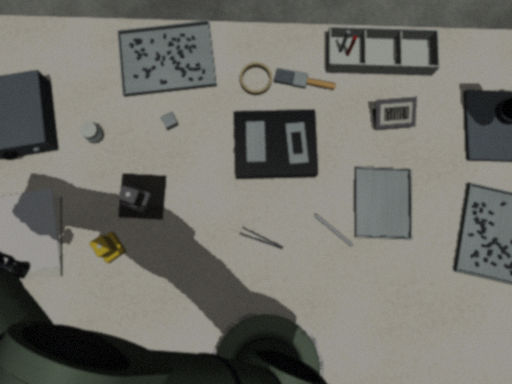

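View pics/side0.png

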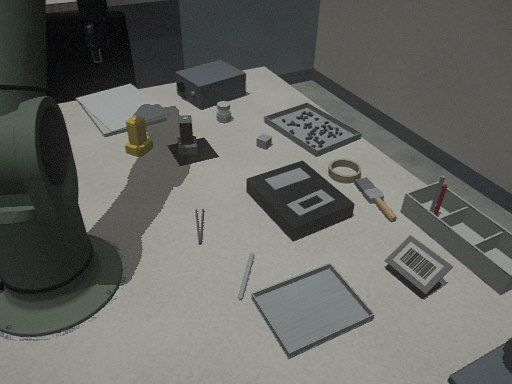

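The top view shows the block at (275,143) with the windowed plate at (297,143) and the solid plate at (256,141). The empty tray is at (382,202), the label holder at (395,113), and the black/grey scanner on its mat at (142,196). The yellow look-alike is at (107,247), and the trays at (167,58) and (490,235) hold parts. The side view agrees with this. Next I'll enlarge crops to confirm and get corner pixels.

```bash
cat > h.py <<'E'
import numpy as np,cv2
from scipy.spatial.transform import Rotation as R
from workcell import bot,grab_frame,calibration
def cam(n):
    c=calibration(n); f=192/np.tan(np.radians(c['vfov'])/2)
    return c,f,R.from_euler('xyz',c['attitude']).as_matrix()
def onz(n,u,v,z):
    c,f,M=cam(n); r=M@np.array([(u-c['cx'])/f,(v-c['cy'])/f,1]); return c['eye']+r*(z-c['eye'][2])/r[2]
def cloud(n,d):
    c,f,M=cam(n); v,u=np.mgrid[:384,:512]
    return np.stack([(u-c['cx'])/f*d,(v-c['cy'])/f*d,d],-1)@M.T+c['eye']
def proj(n,p):
    c,f,M=cam(n); q=M.T@(np.array(p)-c['eye']); return f*q[0]/q[2]+c['cx'],f*q[1]/q[2]+c['cy']
E
python3 - <<'E'
from h import *
p=cv2.imread('pics/top0.png')
def crop(x,y,w,h,s): return cv2.resize(p[y:y+h,x:x+w],None,fx=s,fy=s,interpolation=cv2.INTER_CUBIC)
a=crop(225,100,100,90,4);b=crop(105,160,100,90,4);c=crop(345,90,100,75,4);d=crop(345,155,100,90,4)
c=cv2.copyMakeBorder(c,0,600-360-300 if 0 else 0,0,0,cv2.BORDER_CONSTANT)
top=np.hstack([a,b]);
img=np.vstack([top,np.hstack([c[:240],d[20:260]])]);cv2.imwrite('pics/c.png',np.clip(img*1.3,0,255).astype(np.uint8)); print(img.shape)
P=cloud('top',np.load('top0.npy'))
for nm,u,v in[('block',275,125),('frame',297,127),('blank',256,141),('tray',382,202),('label',396,113),('scan',135,190),('table',320,180),('mat',155,205)]:print(nm,P[v,u].round(4))
# label plane
Q=P[100:126,375:416].reshape(-1,3);Q=Q[Q[:,2]>.02]
for hz,box in((.045,(225,100,325,190)),):
    x0,y0,x1,y1=box
    m=(P[...,2]>.03)&(P[...,2]<.06); m[:y0]=0;m[y1:]=0;m[:,:x0]=0;m[:,x1:]=0
    print('block rect',cv2.minAreaRect(P[m][:,:2].astype(np.float32)))
E
```

```text
(600, 800, 3)
block [ 0.6332 -0.0076  0.0409]
frame [ 0.6288 -0.0666  0.043 ]
blank [0.5847 0.0423 0.051 ]
tray [ 0.4381 -0.3032  0.0009]
label [ 0.6752 -0.333   0.0446]
scan [0.4357 0.3391 0.108 ]
table [ 0.4946 -0.1356 -0.003 ]
mat [0.4124 0.3089 0.0035]
block rect ((0.585877537727356, -0.008405618369579315), (0.1815185695886612, 0.22020705044269562), 2.834794044494629)
```

View pics/c.png

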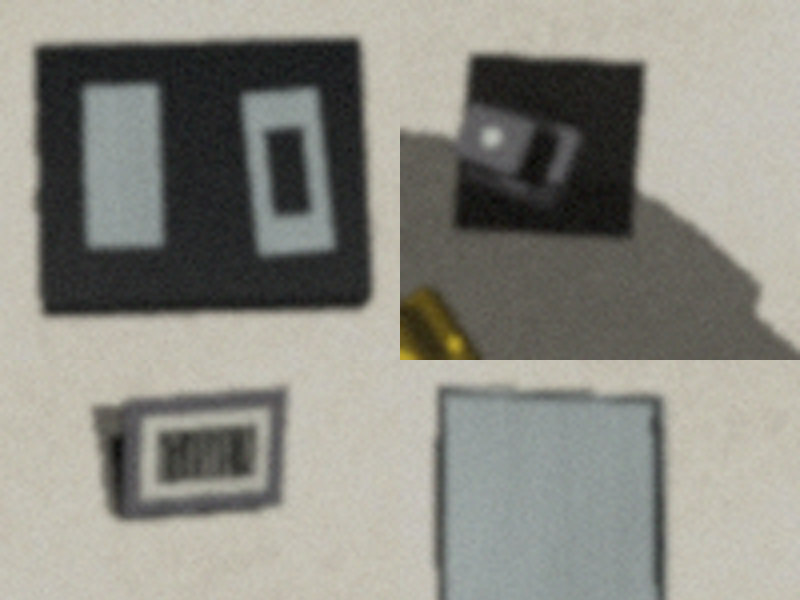

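The crops confirm the targets. The windowed plate's corners are at crop (240,93), (318,88), (335,250) and (258,256). The scanner is black with a grey cap and stands on the mat. The label board's corners are at (127,402), (287,388), (283,503) and (122,518).

```bash
python3 - <<'E'
from h import *
P=cloud('top',np.load('top0.npy')); PS=cloud('side',np.load('side0.npy'))
def tp(l,o,off,z): return np.array([onz('top',o[0]+(u-off[0])/4,o[1]+(v-off[1])/4,z) for u,v in l])
def show(n,c):
    c=c[:,:2];print(n,'ctr',c.mean(0).round(4),'edges',[ (np.linalg.norm(c[i]-c[(i+1)%4]).round(3), np.degrees(np.arctan2(*(c[(i+1)%4]-c[i])[::-1])).round(1)) for i in range(4)])
o=(225,100)
show('frame',tp([(240,93),(318,88),(335,250),(258,256)],o,(0,0),.049))
show('blank',tp([(82,84),(158,82),(164,246),(87,249)],o,(0,0),.049))
show('block',tp([(36,46),(359,39),(370,292),(42,303)],o,(0,0),.045))
show('mat',tp([(471,55),(644,63),(632,237),(456,227)],(105,160),(400,0),.003))
L=tp([(127,402),(287,388),(283,503),(122,518)],(345,90),(0,360),.046); show('board',L)
show('lab',tp([(143,418),(270,405),(266,488),(140,503)],(345,90),(0,360),.046))
for n,Q in(('top',P),('side',PS)):
    near=(np.hypot(Q[...,0]-.675,Q[...,1]+.333)<.035)&(Q[...,2]>.02)
    q=Q[near]; m=q.mean(0); nn=np.linalg.svd(q-m)[2][2]; nn*=np.sign(nn[2]); print(n,'label',len(q),m,nn,'tilt',np.degrees(np.arccos(nn[2])),'az',np.degrees(np.arctan2(nn[1],nn[0])))
    box=(np.abs(Q[...,0]-.42)<.1)&(np.abs(Q[...,1]-.33)<.1)
    for lo,hi in((.097,.12),(.02,.04)):
        q=Q[box&(Q[...,2]>lo)&(Q[...,2]<hi)]
        if len(q)>10: print(n,'scan',lo,len(q),q.mean(0).round(4),cv2.minAreaRect(q[:,:2].astype(np.float32)))
    b=(np.abs(Q[...,0]-.44)<.13)&(np.abs(Q[...,1]+.303)<.11)&(Q[...,2]>.010)&(Q[...,2]<.03)
    print(n,'tray',cv2.minAreaRect(Q[b][:,:2].astype(np.float32)),b.sum())
p=cv2.imread('pics/top0.png');s=cv2.imread('pics/side0.png')
def crop(p,x,y,w,h,s): return cv2.resize(p[y:y+h,x:x+w],None,fx=s,fy=s,interpolation=cv2.INTER_CUBIC)
img=np.vstack([np.hstack([crop(p,115,165,50,50,8),crop(s,160,105,62,62,6.45)[:400,:400]]),crop(p,345,160,200,50,4)[:200,:]if 0 else np.zeros((1,800,3),np.uint8)])
cv2.imwrite('pics/d.png',np.clip(img*1.6,0,255).astype(np.uint8))
E
```

```text
frame ctr [ 0.5836 -0.0664] edges [(np.float64(0.052), np.float64(-84.5)), (np.float64(0.111), np.float64(-173.6)), (np.float64(0.051), np.float64(96.2)), (np.float64(0.112), np.float64(7.0))]
blank ctr [0.5848 0.0432] edges [(np.float64(0.051), np.float64(-86.7)), (np.float64(0.112), np.float64(-176.6)), (np.float64(0.051), np.float64(93.9)), (np.float64(0.113), np.float64(3.4))]
block ctr [ 0.5847 -0.0096] edges [(np.float64(0.218), np.float64(-87.0)), (np.float64(0.174), np.float64(-177.2)), (np.float64(0.216), np.float64(93.6)), (np.float64(0.176), np.float64(3.2))]
mat ctr [0.4353 0.3436] edges [(np.float64(0.118), np.float64(-91.1)), (np.float64(0.119), np.float64(179.4)), (np.float64(0.118), np.float64(88.3)), (np.float64(0.117), np.float64(-0.8))]
board ctr [ 0.6745 -0.3331] edges [(np.float64(0.109), np.float64(-83.1)), (np.float64(0.081), np.float64(176.5)), (np.float64(0.109), np.float64(97.2)), (np.float64(0.081), np.float64(-3.2))]
lab ctr [ 0.6738 -0.3331] edges [(np.float64(0.087), np.float64(-82.2)), (np.float64(0.059), np.float64(175.8)), (np.float64(0.086), np.float
[... 461 characters left out ...]
, 69.4205093383789)
top tray ((0.4253275394439697, -0.28734612464904785), (0.18093827366828918, 0.2138666808605194), 89.01762390136719) 484
side label 1018 [ 0.67444934 -0.33377216  0.04763817] [-0.49944776 -0.0592059   0.86431857] tilt 30.195013829458507 az -173.23955122494695
side scan 0.097 132 [0.4212 0.3494 0.1065] ((0.42232540249824524, 0.35394707322120667), (0.04889344796538353, 0.03492926433682442), 73.47563934326172)
side scan 0.02 211 [0.4072 0.3472 0.0305] ((0.38047847151756287, 0.36797890067100525), (0.0661545991897583, 0.14418575167655945), 70.04387664794922)
side tray ((0.4246285557746887, -0.28595876693725586), (0.18393763899803162, 0.2131897211074829), 89.44139862060547) 1101
```

View pics/d.png

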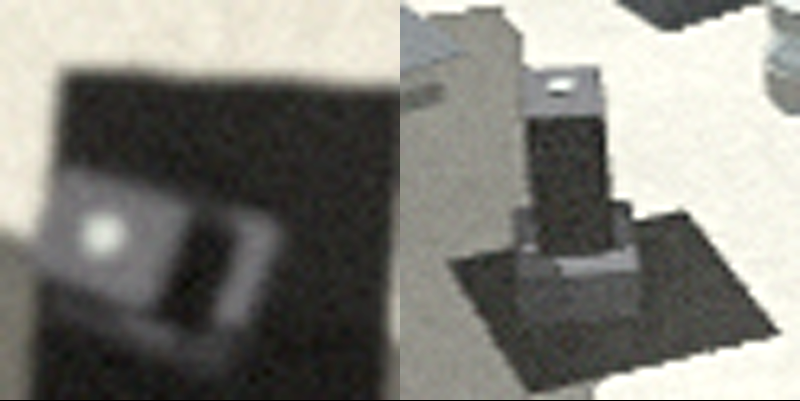

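The scanner cap is at d-crop (60,165), (190,205), (160,310) and (38,260), slightly off the mat's centre. I need clean scanner and tray fits, plus a tool-axes delta helper.

```bash
cat >> h.py <<'E'
def delta(pos,rpy,ref=None):
    s=bot.observe(); M=R.from_euler('xyz',s['tool_rot'])
    print('shift',(M.inv().apply(np.array(pos)-s['position'])).round(4),'rot',(M.inv()*R.from_euler('xyz',rpy)).as_rotvec().round(3),'at',s['position'].round(4),s['tool_rot'].round(3),'w',round(s['grip_width'],4),'F',s['force'].round(1),'t',s['clock'],'q',s['qpos'].round(2))
E
python3 - <<'E'
from h import *
for n in('top','side'):
    Q=cloud(n,np.load(n+'0.npy'))
    box=(Q[...,0]>.385)&(Q[...,0]<.47)&(Q[...,1]>.29)&(Q[...,1]<.40)
    for lo,hi in((.10,.12),(.05,.12),(.023,.04)):
        q=Q[box&(Q[...,2]>lo)&(Q[...,2]<hi)]
        print(n,lo,len(q),q.mean(0).round(4),cv2.minAreaRect(q[:,:2].astype(np.float32)))
tr=np.array([onz('top',u,v,.018)[:2] for u,v in((354.5,166.5),(410.5,168.5),(411,239),(353.5,238.5))]);print(tr.round(3),tr.mean(0))
cap=np.array([onz('top',115+u/8,165+v/8,.108)[:2] for u,v in((60,165),(190,205),(160,310),(38,260))]);print(cap.round(3),cap.mean(0))
y=.113; e=np.array([.5836,-.0664])+(.055+.011+.008)*np.array([np.cos(y),np.sin(y)]); print('push start',e)
delta([*e,.12],[np.pi,0,y])
E
```

```text
top 0.1 256 [0.4253 0.3562 0.1083] ((0.4255480468273163, 0.35682743787765503), (0.044873736798763275, 0.03595370426774025), 72.0397720336914)
top 0.05 344 [0.4233 0.3521 0.1001] ((0.4254187345504761, 0.35664448142051697), (0.045401737093925476, 0.0359947569668293), 71.76943969726562)
top 0.023 237 [0.4196 0.3477 0.0325] ((0.4256177246570587, 0.3569486141204834), (0.0644833892583847, 0.05607845261693001), 71.56558227539062)
side 0.1 115 [0.4216 0.3512 0.1076] ((0.4225580096244812, 0.3543890416622162), (0.047847822308540344, 0.034939635545015335), 73.78163146972656)
side 0.05 313 [0.4188 0.3423 0.0875] ((0.42244353890419006, 0.3541007936000824), (0.048785869032144547, 0.03582166135311127), 72.23018646240234)
side 0.023 168 [0.4178 0.3406 0.032 ] ((0.42206522822380066, 0.3530843257904053), (0.06569059938192368, 0.055646512657403946), 71.30223083496094)
[[ 0.53  -0.226]
 [ 0.529 -0.377]
 [ 0.339 -0.373]
 [ 0.336 -0.222]] [ 0.43388653 -0.29949679]
[[0.446 0.371]
 [0.434 0.33 ]
 [0.401 0.337]
 [0.416 0.375]] [0.42434134 0.35318673]
push start [ 0.65712805 -0.05805578]
shift [-0.6199 -0.3992  0.1113] rot [-0.000e+00  1.000e-03  2.592e+00] at [0.2643 0.566  0.2308] [-3.141  0.     2.705] w 0.0854 F [-0.  -0.7  0.1] t 0.1 q [-1.2   0.52 -0.04  1.6   0.02  1.02 -0.11]
```

The scanner is at (0.425, 0.356) with its 36 mm axis at -18°. The tray is at (0.434, -0.30), the block yaw is 3° and the plate yaw 6.5°. I'll move to behind the plate's far end with the fingers closed.

Units first: shifts go in units of 25 mm and turns go in units of 0.2 rad. So -0.25 m is -10, -0.16 m is -6.4, 0.9 rad is 4.5.

```bash
echo '{"segments": [[0,-2,-1.28,0,0,0,0.9],[0,-4,-2.56,0,0,0,1.8],[0,-6,-3.84,0,0,0,2.7],[0,-8,-5.12,0,0,0,3.6],[0,-10,-6.4,0,0,0,4.5]]}' | python3 -m creep 40; python3 - <<'E'
from h import *
delta([.657,-.058,.12],[np.pi,0,.113])
E
```

```text
clock: 0.72
position: [0.424, 0.3138, 0.2313]
tool_rot: [-3.142, -0.0, 1.799]
force: [1.2, 0.8, -0.8]
grip_width: -0.0002
finger_force: 0.0
shift [-0.4148  0.143   0.1113] rot [-0.    -0.     1.686] at [0.424  0.3138 0.2313] [-3.142 -0.     1.799] w -0.0002 F [ 1.2  0.8 -0.8] t 0.725 q [-0.93  0.37  0.23  1.87 -0.11  0.91 -0.42]
```

Converted, -0.25 m is -10, -0.2 m is -8, 0.9 rad is 4.5.

```bash
echo '{"segments": [[0,-2,0.72,0,0,0,0.9],[0,-4,1.4,0,0,0,1.8],[0,-6,2.08,0,0,0,2.7],[0,-8,2.8,0,0,0,3.6],[0,-10,3.48,0,0,0,4.5]]}' | python3 -m creep >/dev/null; python3 - <<'E'
from h import *
delta([.657,-.058,.12],[np.pi,0,.113])
E
```

```text
shift [-0.0604  0.1636  0.1112] rot [-0.     0.     0.786] at [0.5665 0.0911 0.2312] [-3.141  0.     0.899] w 0.0002 F [0.4 0.9 0.5] t 1.35 q [-0.61  0.48  0.5   1.76 -0.27  0.97 -0.68]
```

Converted, 0.1636 m is 6.544, 0.163 m is 6.52, 0.786 rad is 3.93.

```bash
echo '{"segments": [[0,-0.6,1.6,0.8,0,0,0.85],[0,-1.2,3.2,2,0,0,1.75],[0,-1.8,4.8,3.2,0,0,2.65],[0,-2.4,6.52,4.44,0,0,3.55],[0,-2.416,6.544,4.448,0,0,3.93]]}' | python3 -m creep >/dev/null; python3 - <<'E'
from h import *
p,d=grab_frame('side');P=cloud('side',d);
cv2.imwrite('pics/e.png',cv2.resize(p[120:280,200:400],None,fx=3,fy=3))
delta([.660,-.058,.055],[np.pi,0,.113])
E
```

```text
shift [0.0036 0.0004 0.0631] rot [ 0.001  0.003 -0.003] at [ 0.6566 -0.0579  0.1181] [3.141e+00 3.000e-03 1.100e-01] w 0.0001 F [-0.4  1.   0.1] t 2.025 q [-0.37  0.8   0.61  1.61 -0.54  0.91 -1.02]
```

View pics/e.png

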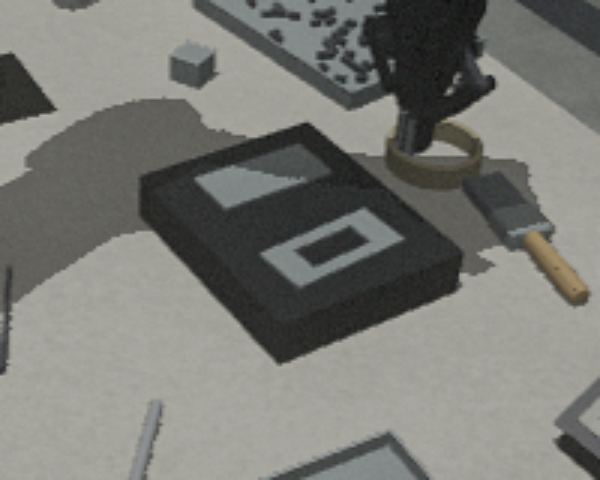

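The closed fingers, tip at crop (412,148), hang behind the windowed plate's far end over clear block. The plates are undisturbed. I'll descend and feel for the block's top.

Converted, 0.068 m is 2.72, 0.066 m is 2.64.

```bash
echo '{"segments": [[0,0.08,0,1.2,0,0,0],[0,0.12,0,2.4,0,0,0],[0,0.12,0,2.64,0,0,0],[0,0.12,0,2.72,0,0,0]]}' | python3 -m creep; echo '{"segments": [[0,0,0,0.06,0,0,0],[0,0,0,0.12,0,0,0],[0,0,0,0.12,0,0,0]]}' | python3 -m creep
```

```text
clock: 2.52
position: [0.6603, -0.0556, 0.0527]
tool_rot: [3.142, -0.0, 0.12]
force: [0.4, -0.3, 0.4]
grip_width: -0.0001
finger_force: 0.0
clock: 2.9
position: [0.6603, -0.0556, 0.0494]
tool_rot: [-3.142, -0.0, 0.119]
force: [0.3, 0.5, 0.0]
grip_width: -0.0002
finger_force: 0.0
```

Converted, 0.001 m is 0.04.

```bash
echo '{"segments": [[0,0,0,0.04,0,0,0],[0,0,0,0.04,0,0,0]]}' | python3 -m creep; echo '{"segments": [[0,0,0,0.04,0,0,0],[0,0,0,0.04,0,0,0]]}' | python3 -m creep
```

```text
clock: 3.15
position: [0.6601, -0.0557, 0.0481]
tool_rot: [-3.142, 0.0, 0.119]
force: [-0.5, -0.7, -0.9]
grip_width: 0.0002
finger_force: 0.0
clock: 3.4
position: [0.6601, -0.0557, 0.047]
tool_rot: [-3.142, 0.0, 0.119]
force: [-0.2, 0.1, -0.1]
grip_width: -0.0001
finger_force: 0.0
```

```bash
echo '{"segments": [[0,-0.2,0.12,0.02,0,0,0],[0,-0.48,0.12,0.02,0,0,0],[0,-0.8,0.12,0.02,0,0,0],[0,-1.12,0.12,0.02,0,0,0],[0,-1.44,0.12,0.02,0,0,0]]}' | python3 -m creep; echo '{"segments": [[0,-0.32,0,0,0,0,0],[0,-0.64,0,0,0,0,0],[0,-0.96,0,0,0,0,0],[0,-1.16,0,0,0,0,0],[0,-1.2,0,0,0,0,0]]}' | python3 -m creep; python3 - <<'E'
from h import *
p,d=grab_frame('side')
cv2.imwrite('pics/f.png',cv2.resize(p[140:260,220:380],None,fx=5,fy=5,interpolation=cv2.INTER_CUBIC))
E
```

```text
clock: 4.03
position: [0.6242, -0.0629, 0.0467]
tool_rot: [-3.142, -0.0, 0.119]
force: [0.2, 0.0, 0.3]
grip_width: -0.0001
finger_force: 0.3
clock: 4.65
position: [0.5947, -0.0665, 0.0467]
tool_rot: [-3.142, 0.0, 0.119]
force: [0.9, 0.5, -0.5]
grip_width: -0.0002
finger_force: 0.3
```

View pics/f.png

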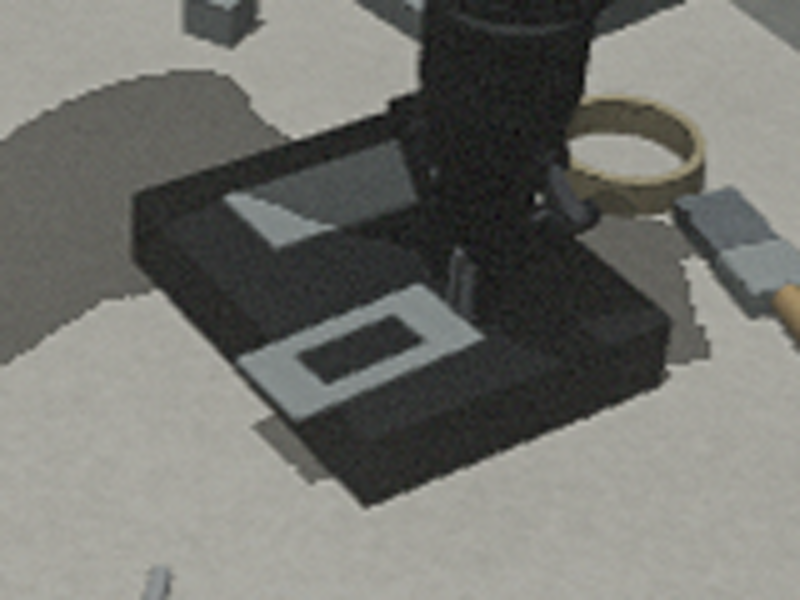

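The plate slid straight. Its corners are at crop (240,360), (302,420), (480,335) and (420,285), with the near end now passing the edge.

```bash
python3 - <<'E'
from h import *
c=np.array([onz('side',220+u/5,140+v/5,.049)[:2] for u,v in((238,360),(302,421),(484,336),(419,284))]);print(c.round(4),c.mean(0))
y=np.radians(3.0);e=np.array([.4951,-.0137]);q=(c-e)@np.array([[np.cos(y),-np.sin(y)],[np.sin(y),np.cos(y)]]);print(q.round(4),q.mean(0))
b=np.array([onz('side',220+u/5,140+v/5,.045)[:2] for u,v in((135,200),(365,452))]);print('near edge corners',b,b.mean(0))
E
```

```text
[[ 0.4732 -0.0522]
 [ 0.4787 -0.1026]
 [ 0.5869 -0.0882]
 [ 0.5807 -0.0405]] [ 0.52987713 -0.07086752]
[[-0.0238 -0.0373]
 [-0.0211 -0.088 ]
 [ 0.0878 -0.0792]
 [ 0.0841 -0.0312]] [ 0.03173755 -0.05890927]
near edge corners [[ 0.48954134  0.08804209]
 [ 0.49602681 -0.12945494]] [ 0.49278408 -0.02070642]
```

Converted, -0.018 m is -0.72, -0.013 m is -0.52.

```bash
echo '{"segments": [[0,-0.24,0,0,0,0,0],[0,-0.52,0,0,0,0,0],[0,-0.72,0,0,0,0,0],[0,-0.72,0,0,0,0,0]]}' | python3 -m creep; echo '{"segments": [[0,0.6,0,-0.8,0,0,0],[0,0.8,0,-2.8,0,0,0],[0.085,0.8,0,-3.6,0,0,0],[0.085,0.8,0,-3.6,0,0,0]]}' | python3 -m creep; python3 - <<'E'
from h import *
for n,h in(('side',.049),('top',.049)):
    p,d=grab_frame(n); m=cv2.inRange(cv2.cvtColor(p,cv2.COLOR_BGR2GRAY),95,255)
    Q=cloud(n,d); 
    k=(Q[...,2]>.036)&(Q[...,2]<.062)&(m>0)&(Q[...,1]<-.03)&(Q[...,1]>-.12)&(Q[...,0]<.62)&(Q[...,0]>.42)
    print(n,k.sum(),cv2.minAreaRect(Q[k][:,:2].astype(np.float32)))
    cv2.imwrite(f'pics/g_{n}.png',p)
s=cv2.imread('pics/g_side.png');t=cv2.imread('pics/g_top.png')
cv2.imwrite('pics/g.png',np.hstack([cv2.resize(s[150:260,230:330],(400,440),interpolation=2),cv2.resize(t[100:210,240:340],(400,440),interpolation=2)]))
E
```

```text
clock: 5.2
position: [0.5766, -0.0687, 0.0466]
tool_rot: [-3.141, 0.0, 0.119]
force: [0.6, -0.5, -0.6]
grip_width: -0.0001
finger_force: 0.0
clock: 5.7
position: [0.5974, -0.0661, 0.1376]
tool_rot: [-3.142, -0.002, 0.119]
force: [0.2, 0.8, -1.1]
grip_width: 0.0359
finger_force: 0.0
side 494 ((0.5108970403671265, -0.07097677886486053), (0.11692925542593002, 0.05332821235060692), 5.171872615814209)
top 285 ((0.4898313581943512, -0.07392320036888123), (0.07074296474456787, 0.05004601180553436), 2.8073501586914062)
```

View pics/g.png

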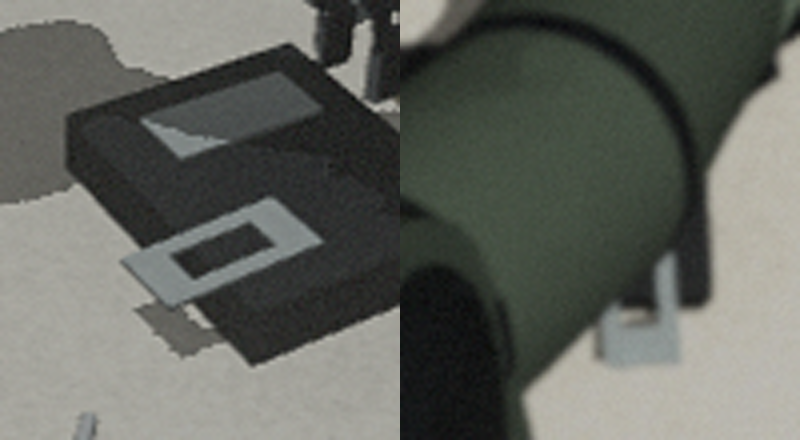

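The plate lies flat with about 42 mm overhanging. Its centre is near (0.511, -0.072) at yaw 5°, and the solid plate is untouched. I'll grip the overhang across its long sides, with the tool pointing down.

```bash
python3 - <<'E'
from h import *
delta([.480,-.0747,.10],[np.pi,0,.088])
E
```

```text
shift [-0.1166 -0.0051  0.0359] rot [-0.     0.001  0.031] at [ 0.5965 -0.0659  0.1358] [-3.141e+00  1.000e-03  1.190e-01] w 0.051 F [ 0.6 -0.6  0.4] t 5.8 q [-0.4   0.69  0.63  1.77 -0.52  0.85 -0.98]
```

```bash
echo '{"segments": [[0.072,-2,-0.08,0,0,0,0.075],[0.072,-4,-0.2,0,0,0,0.15],[0.072,-4.664,-0.2,0.8,0,0,0.15],[0.072,-4.664,-0.2,1.44,0,0,0.15],[0.072,-4.664,-0.2,1.44,0,0,0.15]]}' | python3 -m creep; python3 - <<'E'
from h import *
delta([.480,-.0747,.034],[np.pi,0,.088])
E
```

```text
clock: 6.42
position: [0.4806, -0.0751, 0.0993]
tool_rot: [3.141, 0.002, 0.089]
force: [0.0, -0.6, 0.0]
grip_width: 0.0718
finger_force: 0.0
shift [-0.0004 -0.0004  0.0653] rot [0.    0.002 0.001] at [ 0.4806 -0.0751  0.0993] [3.141e+00 2.000e-03 8.900e-02] w 0.0718 F [ 0.  -0.6  0. ] t 6.425 q [-0.4   0.6   0.59  2.09 -0.57  0.62 -0.89]
```

Converted, 0.0653 m is 2.612, 0.06 m is 2.4.

```bash
echo '{"segments": [[0.072,0,0,0.8,0,0,0],[0.072,0,0,1.8,0,0,0],[0.072,0,0,2.4,0,0,0],[0.072,0,0,2.612,0,0,0],[0.072,0,0,2.612,0,0,0]]}' | python3 -m creep; echo '{"segments": [[0.055,0,0,0,0,0,0],[0.045,0,0,0,0,0,0],[0.04,0,0,0,0,0,0],[0.04,0,0,0,0,0,0],[0.04,0,0,0,0,0,0]]}' | python3 -m creep 50
```

```text
clock: 7.05
position: [0.4808, -0.0753, 0.0354]
tool_rot: [3.142, 0.0, 0.089]
force: [0.1, -0.8, 0.1]
grip_width: 0.0724
finger_force: 0.0
clock: 7.68
position: [0.4809, -0.075, 0.0359]
tool_rot: [-3.142, -0.001, 0.089]
force: [0.3, 0.2, 5.6]
grip_width: 0.0483
finger_force: 50.4
```

Converted, -0.004 m is -0.16.

```bash
echo '{"segments": [[0.04,0,0,-0.16,0,0,0],[0.04,0,0,-0.16,0,0,0]]}' | python3 -m creep; python3 - <<'E'
from h import *
p,d=grab_frame('side')
cv2.imwrite('pics/i.png',cv2.resize(p[140:260,220:380],None,fx=5,fy=5,interpolation=cv2.INTER_CUBIC))
E
```

```text
clock: 7.92
position: [0.4807, -0.075, 0.0397]
tool_rot: [3.142, -0.001, 0.089]
force: [-0.2, -0.2, -1.1]
grip_width: 0.0479
finger_force: 51.6
```

View pics/i.png

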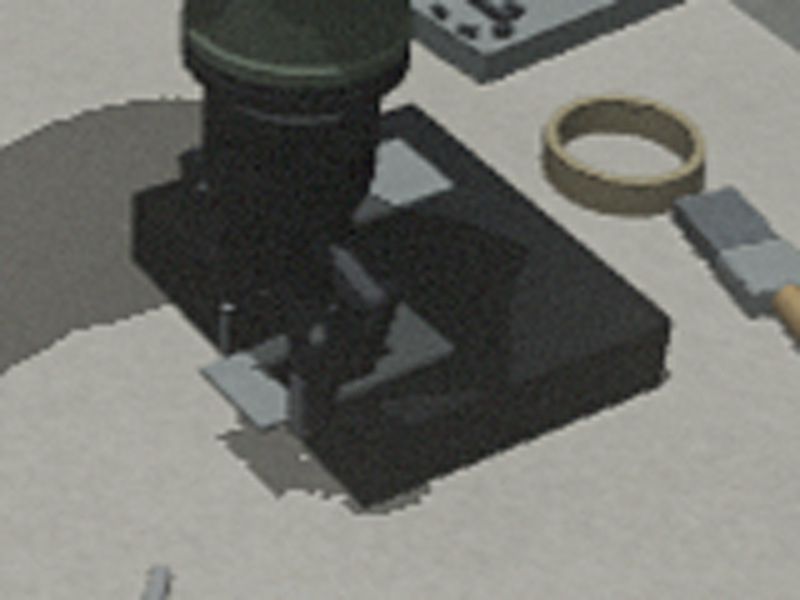

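The plate is held by its long sides, with the near end at crop (235,385) and the finger at (315,360). The wrist force matches its weight. I'll lift it and carry it to the tray.

Converted, -0.075 m is -3, -0.068 m is -2.72.

```bash
echo '{"segments": [[0.04,0,0,-0.48,0,0,0],[0.04,0,0,-1.2,0,0,0],[0.04,0,0,-2,0,0,0],[0.04,0,0,-2.72,0,0,0],[0.04,0,0,-3,0,0,0]]}' | python3 -m creep 70;  python3 - <<'E'
from h import *
delta([.405,-.300,.11],[np.pi,0,0])
E
```

```text
clock: 8.6
position: [0.4809, -0.075, 0.1155]
tool_rot: [-3.142, -0.001, 0.089]
force: [-0.4, -1.0, -0.5]
grip_width: 0.0472
finger_force: 72.0
shift [-0.0956  0.2174  0.0054] rot [-0.    -0.001  0.089] at [ 0.4809 -0.075   0.1155] [-3.142e+00 -1.000e-03  8.900e-02] w 0.0472 F [-0.4 -1.  -0.5] t 8.6 q [-0.42  0.57  0.62  2.08 -0.55  0.65 -0.91]
```

```bash
echo '{"segments": [[0.04,-0.32,0.8,0,0,0,0.05],[0.04,-1,2.2,0,0,0,0.125],[0.04,-1.68,3.8,0,0,0,0.2],[0.04,-2.28,5.2,0,0,0,0.275],[0.04,-2.72,6.2,0,0,0,0.325]]}' | python3 -m creep; echo '{"segments": [[0.04,-0.4,1,0,0,0,0.05],[0.04,-0.8,1.8,0,0,0,0.09],[0.04,-1.04,2.32,0,0,0,0.12],[0.04,-1.104,2.496,0.12,0,0,0.12],[0.04,-1.104,2.496,0.2,0,0,0.12]]}' | python3 -m creep;  python3 - <<'E'
from h import *
p,d=grab_frame('side'); cv2.imwrite('pics/j.png',cv2.resize(p[190:370,210:410],None,fx=3.3,fy=3.3,interpolation=cv2.INTER_CUBIC))
delta([.405,-.300,.03],[np.pi,0,0])
E
```

```text
clock: 9.22
position: [0.4257, -0.2371, 0.1143]
tool_rot: [3.141, 0.0, 0.022]
force: [0.5, 0.1, -0.8]
grip_width: 0.0474
finger_force: 72.0
clock: 9.85
position: [0.4006, -0.2981, 0.109]
tool_rot: [-3.141, 0.0, 0.0]
force: [0.2, -0.2, -1.4]
grip_width: 0.0477
finger_force: 72.0
shift [0.0043 0.0022 0.0788] rot [-0.001  0.     0.001] at [ 0.4007 -0.2978  0.1088] [-3.141e+00  0.000e+00  1.000e-03] w 0.0472 F [-0.3  0.1 -2.1] t 9.9 q [ 0.09  0.6   0.6   2.05 -0.55  0.65 -0.52]
```

View pics/j.png

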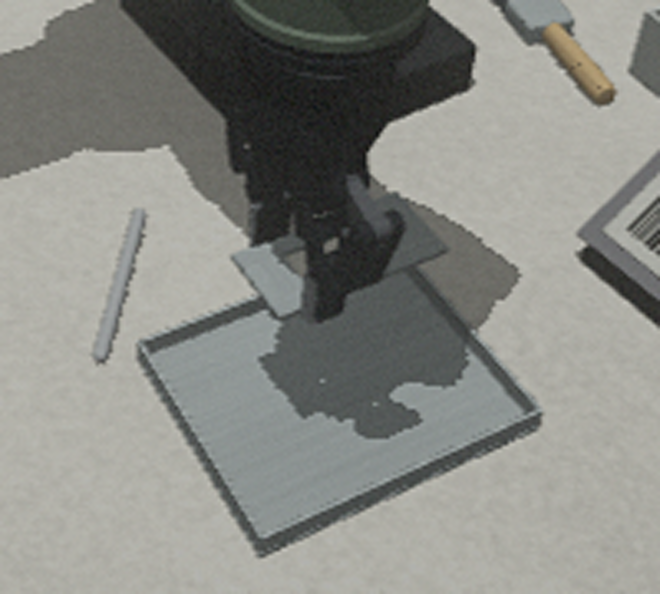

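The plate is held level above the tray, which is empty. Lowering gently.

Converted, 0.088 m is 3.52, 0.08 m is 3.2.

```bash
echo '{"segments": [[0.04,0.08,0.04,0.6,0,0,0],[0.04,0.172,0.08,1.6,0,0,0],[0.04,0.172,0.08,2.6,0,0,0],[0.04,0.172,0.08,3.2,0,0,0],[0.04,0.172,0.08,3.52,0,0,0]]}' | python3 -m creep; echo '{"segments": [[0.04,0,0,0.2,0,0,0],[0.04,0,0,0.4,0,0,0],[0.04,0,0,0.56,0,0,0],[0.04,0,0,0.56,0,0,0]]}' | python3 -m creep; echo '{"segments": [[0.04,0,0,0.06,0,0,0],[0.04,0,0,0.12,0,0,0],[0.04,0,0,0.12,0,0,0]]}' | python3 -m creep
```

```text
clock: 10.52
position: [0.4046, -0.3004, 0.0204]
tool_rot: [-3.141, 0.001, -0.0]
force: [0.1, -0.1, -0.1]
grip_width: 0.0475
finger_force: 72.1
clock: 11.02
position: [0.4047, -0.3005, 0.0072]
tool_rot: [-3.142, 0.0, -0.0]
force: [-0.5, 0.3, -1.4]
grip_width: 0.0474
finger_force: 72.1
clock: 11.4
position: [0.4048, -0.3005, 0.0043]
tool_rot: [-3.142, 0.0, -0.0]
force: [-0.1, -0.5, -1.1]
grip_width: 0.0473
finger_force: 72.1
```

```bash
for i in 1 2; do echo '{"segments": [[0.04,0,0,0.04,0,0,0],[0.04,0,0,0.08,0,0,0],[0.04,0,0,0.08,0,0,0]]}' | python3 -m creep|grep -E "pos|force"; done
```

```text
position: [0.4048, -0.3005, 0.0023]
force: [0.6, -1.0, -0.2]
finger_force: 72.1
position: [0.4048, -0.3006, 0.0006]
force: [-1.8, 2.1, 10.2]
finger_force: 78.3
```

Contact. Release, then rise.

Converted, -0.0005 m is -0.02.

```bash
echo '{"segments": [[0.053,0,0,-0.02,0,0,0],[0.06,0,0,-0.02,0,0,0],[0.065,0,0,-0.02,0,0,0],[0.07,0,0,-0.02,0,0,0]]}' | python3 -m creep; echo '{"segments": [[0.07,0,0,-0.4,0,0,0],[0.07,0,0,-1.2,0,0,0],[0.07,0,0,-3.2,0,0,0],[0.07,0,0,-5.6,0,0,0],[0.07,0,0,-8,0,0,0]]}' | python3 -m creep; python3 - <<'E'
from h import *
p,d=grab_frame('side'); cv2.imwrite('pics/k.png',cv2.resize(p[220:370,230:390],None,fx=3,fy=3,interpolation=cv2.INTER_CUBIC))
Q=cloud('side',d)
for u,v in((287,290),(330,290),(345,285)): print(Q[v,u].round(4))
delta([.425,.356,.22],[np.pi,0,np.radians(71.8)])
E
```

```text
clock: 12.65
position: [0.4047, -0.3005, 0.0008]
tool_rot: [-3.142, 0.0, -0.0]
force: [0.8, -0.1, -0.6]
grip_width: 0.07
finger_force: 0.0
clock: 13.28
position: [0.4042, -0.3004, 0.2032]
tool_rot: [-3.141, 0.0, -0.001]
force: [0.6, 0.8, -0.1]
grip_width: 0.0698
finger_force: 0.0
[ 0.4167 -0.2418  0.004 ]
[ 0.4945 -0.2831  0.0065]
[ 0.526  -0.2903  0.013 ]
shift [ 0.0179 -0.6586 -0.0124] rot [ 0.006 -0.004 -1.255] at [ 0.4057 -0.3026  0.2094] [ 3.139e+00 -6.000e-03 -2.000e-03] w 0.0704 F [ 2.8 -4.6 10.3] t 13.325 q [-0.04  0.46  0.76  1.96 -0.41  0.87 -0.63]
```

View pics/k.png

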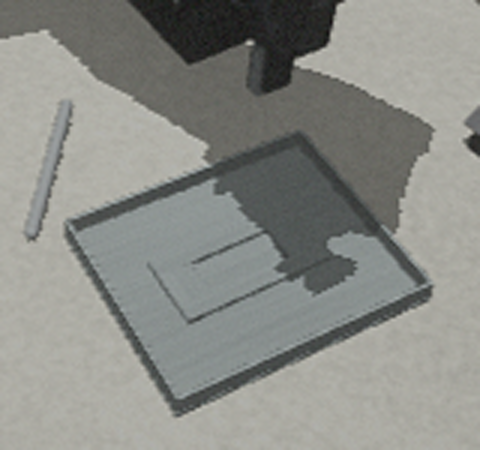

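The plate lies flat in the tray with its outline at crop (150-345, 230-325), released. Now the scanner, going through a bulged waypoint to stay in reach.

```bash
echo '{"segments": [[0.07,0.72,-2,-0.4,0,0,-0.6],[0.07,1.44,-4.2,-0.4,0,0,-1.2],[0.07,2.2,-6.4,-0.4,0,0,-1.8],[0.07,2.8,-8.8,-0.4,0,0,-2.4],[0.07,3.4,-11,-0.4,0,0,-3]]}' | python3 -m creep >/dev/null; python3 - <<'E'
from h import *
delta([.425,.356,.22],[np.pi,0,np.radians(71.8)])
E
```

```text
shift [ 0.1621 -0.3492 -0.0085] rot [ 0.    -0.001 -0.649] at [ 0.4899 -0.0235  0.2115] [ 3.141e+00 -1.000e-03  6.040e-01] w 0.0701 F [0.8 0.  1. ] t 13.95 q [-0.53  0.39  0.59  1.99 -0.29  0.84 -0.74]
```

Converted, -0.26 m is -10.4, -0.21 m is -8.4, -0.649 rad is -3.245.

```bash
echo '{"segments": [[0.07,0.88,-2,-0.2,0,0,-0.65],[0.07,1.84,-4,-0.34,0,0,-1.3],[0.07,2.8,-6.2,-0.34,0,0,-1.95],[0.07,3.8,-8.4,-0.34,0,0,-2.6],[0.07,4.8,-10.4,-0.34,0,0,-3.245]]}' | python3 -m creep >/dev/null; python3 - <<'E'
from h import *
delta([.425,.356,.20],[np.pi,0,np.radians(71.8)])
E
```

```text
shift [ 0.0874 -0.046   0.0201] rot [ 0.    -0.001 -0.   ] at [0.4414 0.2586 0.22  ] [ 3.141e+00 -1.000e-03  1.253e+00] w 0.0698 F [ 1.9 -0.   0. ] t 14.575 q [-0.94  0.38  0.38  1.92 -0.18  0.87 -0.78]
```

```bash
echo '{"segments": [[0.07,1.6,-0.8,0,0,0,0],[0.07,3,-1.6,0.2,0,0,0],[0.07,3.496,-1.84,0.8,0,0,0],[0.07,3.496,-1.84,0.8,0,0,0]]}' | python3 -m creep>/dev/null; python3 - <<'E'
from h import *
delta([.425,.356,.065],[np.pi,0,np.radians(71.8)])
E
```

```text
shift [ 0.0021 -0.0012  0.1334] rot [-0.     0.002 -0.004] at [0.4256 0.3538 0.1984] [-3.141e+00  2.000e-03  1.249e+00] w 0.0699 F [-0.2 -1.2  1.1] t 15.075 q [-1.05  0.47  0.35  1.84 -0.2   0.87 -0.93]
```

Units first: shifts go in units of 25 mm and turns go in units of 0.2 rad. So 0.1334 m is 5.336, 0.125 m is 5, -0.004 rad is -0.02.

```bash
echo '{"segments": [[0.07,0.04,-0.04,1.2,0,0,-0.02],[0.07,0.08,-0.04,2.6,0,0,-0.02],[0.07,0.08,-0.04,4,0,0,-0.02],[0.07,0.08,-0.04,5,0,0,-0.02],[0.07,0.08,-0.04,5.336,0,0,-0.02]]}' | python3 -m creep; echo '{"segments": [[0.06,0,0,0,0,0,0],[0.05,0,0,0,0,0,0],[0.04,0,0,0,0,0,0],[0.03,0,0,0,0,0,0],[0.025,0,0,0,0,0,0]]}' | python3 -m creep 50;echo '{"segments": [[0.025,0,0,0,0,0,0],[0.025,0,0,0,0,0,0]]}' | python3 -m creep
```

```text
clock: 15.7
position: [0.4262, 0.3546, 0.0654]
tool_rot: [-3.141, 0.002, 1.251]
force: [0.3, -0.6, 0.1]
grip_width: 0.07
finger_force: 0.0
clock: 16.32
position: [0.4261, 0.3568, 0.0667]
tool_rot: [3.141, -0.001, 1.253]
force: [-2.1, -1.2, 9.1]
grip_width: 0.0356
finger_force: 49.2
clock: 16.58
position: [0.4261, 0.3567, 0.0667]
tool_rot: [3.141, -0.001, 1.253]
force: [-1.7, -1.5, 8.4]
grip_width: 0.0354
finger_force: 49.2
```

Gripped at 35.5 mm. I'll lift it and carry it to the label.

```bash
cat >> h.py <<'E'
def aim(back=0.0,psi=.5,L=(.6748,-.3334,.0465)):
    a=np.radians(-173.5);n=np.array([np.cos(a)*.5,np.sin(a)*.5,.866])
    ax=np.cross([0,0,1],n);T=R.from_rotvec(ax/np.linalg.norm(ax)*np.radians(30))
    return np.array(L)+(.1237+back)*n,(T*R.from_euler('xyz',[np.pi,0,psi])).as_euler('xyz')
E
echo '{"segments": [[0.025,0,0,-0.32,0,0,0],[0.025,0,0,-1.2,0,0,0],[0.025,0,0,-2.8,0,0,0],[0.025,0,0,-4.8,0,0,0],[0.025,0,0,-6.4,0,0,0]]}' | python3 -m creep 60; python3 - <<'E'
from h import *
p,r=aim(.06);print(p,r);delta(p,r); delta([.50,.1,.24],[np.pi,0,.9])
E
```

```text
clock: 17.2
position: [0.4259, 0.3564, 0.2283]
tool_rot: [3.141, -0.001, 1.253]
force: [1.7, -0.3, -2.4]
grip_width: 0.0358
finger_force: 60.2
[ 0.58354043 -0.34379772  0.2055842 ] [ 2.92727521 -0.48149749  0.55280722]
shift [-0.6157  0.3688  0.0223] rot [-0.37   0.386  0.735] at [0.4259 0.3564 0.2283] [ 3.141e+00 -1.000e-03  1.253e+00] w 0.0358 F [ 1.7 -0.3 -2.4] t 17.2 q [-1.07  0.44  0.37  1.81 -0.19  0.93 -0.94]
shift [-0.2203  0.1506 -0.0118] rot [ 0.    -0.001  0.353] at [0.4259 0.3564 0.2283] [ 3.141e+00 -1.000e-03  1.253e+00] w 0.0358 F [ 1.7 -0.3 -2.4] t 17.2 q [-1.07  0.44  0.37  1.81 -0.19  0.93 -0.94]
```

```bash
echo '{"segments": [[0.025,-1.2,0.8,-0.16,0,0,0.3],[0.025,-3,2,-0.4,0,0,0.65],[0.025,-4.8,3.32,-0.48,0,0,1],[0.025,-6.6,4.6,-0.48,0,0,1.35],[0.025,-8.2,5.6,-0.48,0,0,1.7]]}' | python3 -m creep >/dev/null; python3 - <<'E'
from h import *
p,r=aim(.06);delta(p,r)
E
```

```text
shift [-0.3067  0.3523  0.0323] rot [-0.293  0.438  0.399] at [0.4946 0.1148 0.2378] [-3.142  0.     0.908] w 0.0357 F [ 1.6  0.3 -1.9] t 17.825 q [-0.74  0.36  0.52  1.92 -0.22  0.92 -0.78]
```

Converted, 0.19 m is 7.6, -0.165 m is -6.6, 0.22 rad is 1.1.

```bash
echo '{"segments": [[0.025,-1.4,1.6,0.12,-0.15,0.225,0.2],[0.025,-2.8,3.2,0.24,-0.3,0.45,0.4],[0.025,-4.2,4.8,0.4,-0.45,0.675,0.6],[0.025,-5.6,6.4,0.56,-0.6,0.9,0.8],[0.025,-6.6,7.6,0.68,-0.75,1.1,1]]}' | python3 -m creep >/dev/null; python3 - <<'E'
from h import *
p,r=aim(.06);delta(p,r)
E
```

```text
shift [-0.1101  0.1854  0.0134] rot [-0.143  0.217  0.199] at [ 0.5431 -0.1321  0.2206] [ 3.011 -0.233  0.722] w 0.0356 F [ 1.3  0.9 -2.2] t 18.45 q [-0.19  0.36  0.49  2.01 -0.5   0.63 -0.23]
```

Converted, 0.185 m is 7.4, 0.175 m is 7, 0.217 rad is 1.085.

```bash
echo '{"segments": [[0.025,-1,1.68,0.12,-0.15,0.225,0.2],[0.025,-2.2,3.72,0.24,-0.35,0.55,0.5],[0.025,-3.4,5.6,0.4,-0.55,0.825,0.75],[0.025,-4.2,7,0.52,-0.7,1.05,0.95],[0.025,-4.4,7.4,0.536,-0.715,1.085,0.995]]}' | python3 -m creep >/dev/null; python3 - <<'E'
from h import *
p,r=aim(0);delta(p,r)
E
```

```text
shift [0.0013 0.0003 0.0596] rot [-0.     0.002 -0.002] at [ 0.5827 -0.3441  0.2046] [ 2.929 -0.48   0.55 ] w 0.0353 F [-1.1  1.  -2.3] t 19.075 q [ 0.42  0.51  0.25  1.86 -0.95  0.58  0.31]
```

Converted, 0.0596 m is 2.384, 0.057 m is 2.28.

```bash
echo '{"segments": [[0.025,0.04,0,0.4,0,0,0],[0.025,0.04,0,1.2,0,0,0],[0.025,0.04,0,1.92,0,0,0],[0.025,0.04,0,2.28,0,0,0],[0.025,0.04,0,2.384,0,0,0]]}' | python3 -m creep >/dev/null; for i in 1 2 3; do echo '{"segments": [[0.025,0,0,0,0,0,0],[0.025,0,0,0,0,0,0],[0.025,0,0,0,0,0,0],[0.025,0,0,0,0,0,0],[0.025,0,0,0,0,0,0]]}' | python3 -m creep>/dev/null; done; python3 - <<'E'
from h import *
p,r=aim(0);delta(p,r)
_,d=grab_frame('side');Q=cloud('side',d)
# scanner points near its axis, expressed in tool frame
s=bot.observe();M=R.from_euler('xyz',s['tool_rot']);q=M.inv().apply(Q.reshape(-1,3)-s['position'])
k=(np.abs(q[:,:2])<.045).all(1)&(q[:,2]>.01)&(q[:,2]<.15);h,e=np.histogram(q[k,2],np.arange(.01,.15,.01));print(h)
for lo,hi in((.04,.06),):
    a=q[k&(q[:,2]>lo)&(q[:,2]<hi)];print(a.min(0),a.max(0))
E
```

```text
shift [-0.0043  0.0028 -0.0005] rot [-0.003 -0.     0.004] at [ 0.6157 -0.3359  0.1546] [ 2.928 -0.481  0.558] w 0.0355 F [ 1.1 -0.9 -1.8] t 21.575 q [ 0.43  0.61  0.18  1.84 -1.04  0.5   0.38]
[ 49  54 371  90  71   0   0   0   0   0  91 906  54]
[-0.03320229 -0.02706138  0.04019776] [0.03112165 0.02740543 0.05909652]
```

The scanner's nose ends about 62 mm ahead of the TCP and the label lies about 60 mm beyond it. It is centred, and was held for 1.9 s. Now it goes back to the mat.

Converted, -0.06 m is -2.4, -0.09 m is -3.6.

```bash
echo '{"segments": [[0.025,0,0,-0.4,0,0,0],[0.025,0,0,-1.2,0,0,0],[0.025,0,0,-2.4,0,0,0],[0.025,0,0,-3.4,0,0,0],[0.025,0,0,-3.6,0,0,0]]}' | python3 -m creep >/dev/null; python3 - <<'E'
from h import *
delta([.54,-.1,.24],[np.pi,0,.72])
E
```

```text
shift [ 0.0929 -0.2257 -0.0055] rot [ 0.251 -0.462 -0.211] at [ 0.5705 -0.3421  0.2352] [ 2.925 -0.482  0.558] w 0.0357 F [ 0.8 -0.  -1.4] t 22.25 q [ 0.4   0.46  0.29  1.87 -0.91  0.62  0.27]
```

Converted, -0.2257 m is -9.028, -0.195 m is -7.8, -0.462 rad is -2.31.

```bash
echo '{"segments": [[0.025,0.6,-1.4,-0.04,0.2,-0.35,-0.15],[0.025,1.48,-3.52,-0.08,0.5,-0.9,-0.4],[0.025,2.36,-5.68,-0.12,0.8,-1.45,-0.65],[0.025,3.2,-7.8,-0.2,1.1,-2,-0.9],[0.025,3.72,-9.028,-0.22,1.255,-2.31,-1.055]]}' | python3 -m creep >/dev/null; python3 - <<'E'
from h import *
delta([.429,.353,.22],[np.pi,0,1.253])
E
```

```text
shift [ 0.2145 -0.4101  0.0186] rot [-0.004  0.003 -0.528] at [ 0.5406 -0.0962  0.2381] [-3.138  0.004  0.725] w 0.0354 F [ 1.  -0.1 -2. ] t 22.875 q [-0.34  0.45  0.56  1.81 -0.28  0.97 -0.5 ]
```

```bash
echo '{"segments": [[0.025,0.88,-1.8,0.04,0,0,-0.3],[0.025,1.92,-3.8,0.12,0,0,-0.65],[0.025,2.96,-5.8,0.2,0,0,-1],[0.025,4,-7.8,0.28,-0.01,0.005,-1.35],[0.025,5,-9.6,0.4,-0.02,0.015,-1.65]]}' | python3 -m creep >/dev/null; python3 - <<'E'
from h import *
delta([.429,.353,.18],[np.pi,0,1.253])
E
```

```text
shift [ 0.1399 -0.1323  0.0488] rot [ 0.002 -0.003 -0.198] at [0.4748 0.1659 0.2286] [ 3.140e+00 -3.000e-03  1.055e+00] w 0.0352 F [ 1.3  0.2 -1.7] t 23.5 q [-0.79  0.36  0.44  1.94 -0.19  0.88 -0.77]
```

Converted, 0.1399 m is 5.596, 0.135 m is 5.4, -0.198 rad is -0.99.

```bash
echo '{"segments": [[0.025,1.4,-1.4,0.32,0,0,-0.25],[0.025,3,-2.8,0.64,0,0,-0.5],[0.025,4.4,-4.2,1.2,0.005,-0.01,-0.75],[0.025,5.4,-5.12,1.8,0.01,-0.015,-0.99],[0.025,5.596,-5.292,1.952,0.01,-0.015,-0.99]]}' | python3 -m creep >/dev/null; python3 - <<'E'
from h import *
delta([.429,.353,.072],[np.pi,0,1.253])
E
```

```text
shift [0.0002 0.0002 0.1067] rot [-0.001  0.001  0.   ] at [0.4289 0.353  0.1787] [-3.140e+00  1.000e-03  1.253e+00] w 0.0356 F [ 0.2  0.2 -1.6] t 24.125 q [-1.03  0.5   0.32  1.85 -0.21  0.83 -0.92]
```

```bash
echo '{"segments": [[0.025,0,0,0.8,0,0,0],[0.025,0,0,2,0,0,0],[0.025,0,0,3.2,0,0,0],[0.025,0,0,4,0,0,0],[0.025,0,0,4.268,0,0,0]]}' | python3 -m creep |grep -E "pos|force"; for i in 1 2; do echo '{"segments": [[0.025,0,0,0.06,0,0,0],[0.025,0,0,0.1,0,0,0],[0.025,0,0,0.1,0,0,0]]}' | python3 -m creep|grep -E "pos|rot|force"; done
```

```text
position: [0.4304, 0.3499, 0.0725]
force: [0.1, 0.0, -1.3]
finger_force: 60.5
position: [0.4306, 0.3511, 0.0713]
tool_rot: [3.141, -0.0, 1.249]
force: [-0.1, -0.7, -1.0]
finger_force: 60.5
position: [0.4304, 0.3509, 0.0682]
tool_rot: [-3.142, 0.0, 1.249]
force: [0.1, 0.6, -0.9]
finger_force: 60.6
```

```bash
for i in 1 2; do echo '{"segments": [[0.025,0,0,0.028,0,0,0],[0.025,0,0,0.048,0,0,0],[0.025,0,0,0.048,0,0,0]]}' | python3 -m creep|grep -E "pos|rot|force"; done
```

```text
position: [0.4304, 0.3509, 0.0669]
tool_rot: [-3.142, 0.001, 1.249]
force: [0.0, -0.3, -1.9]
finger_force: 60.6
position: [0.4304, 0.3509, 0.0668]
tool_rot: [-3.141, -0.0, 1.249]
force: [-6.8, -5.0, 20.6]
finger_force: 63.3
```

Touched down. Release slowly, clear the fingers straight up, and check by depth.

Converted, -0.0008 m is -0.032.

```bash
echo '{"segments": [[0.025,0,0,-0.032,0,0,0],[0.04,0,0,-0.032,0,0,0],[0.05,0,0,-0.032,0,0,0],[0.06,0,0,-0.032,0,0,0],[0.07,0,0,-0.032,0,0,0]]}' | python3 -m creep|grep -E "width|force"; echo '{"segments": [[0.07,0,0,0,0,0,0],[0.07,0,0,-1.2,0,0,0],[0.07,0,0,-3.2,0,0,0],[0.07,0,0,-5.6,0,0,0],[0.07,0,0,-7.6,0,0,0]]}' | python3 -m creep|grep -E "pos|width|force"; echo '{"segments": [[0.07,0,0,0,0,0,0],[0.07,0,0,0,0,0,0],[0.07,0,0,0,0,0,0]]}' | python3 -m creep >/dev/null; python3 - <<'E'
from h import *
p,d=grab_frame('side');Q=cloud('side',d)
box=(Q[...,0]>.385)&(Q[...,0]<.475)&(Q[...,1]>.29)&(Q[...,1]<.40)
for lo,hi in((.1,.13),(.05,.13),(.023,.04)):
    q=Q[box&(Q[...,2]>lo)&(Q[...,2]<hi)];print(len(q),q.mean(0).round(4),cv2.minAreaRect(q[:,:2].astype(np.float32)))
k=(np.abs(Q[...,0]-.434)<.085)&(np.abs(Q[...,1]+.30)<.065)
e=Q[k&(Q[...,2]>-.01)]; i=(abs(e[:,0]-.434)<.05)&(abs(e[:,1]+.3)<.02); print('tray floor z',np.median(e[~i][:,2]),'plate z',np.percentile(e[i][:,2],[10,50,90,100]))
print(bot.observe()['clock'],bot.observe()['qd'].round(3))
E
```

```text
force: [-0.3, -0.7, 0.6]
grip_width: 0.07
finger_force: 0.0
position: [0.4305, 0.3509, 0.2589]
force: [-0.1, 1.1, -0.2]
grip_width: 0.0703
finger_force: 0.0
115 [0.4257 0.3449 0.1074] ((0.4278505742549896, 0.34825748205184937), (0.041723787784576416, 0.03410040959715843), 69.39170837402344)
314 [0.4231 0.3363 0.0872] ((0.42688456177711487, 0.3472776710987091), (0.04463835805654526, 0.03578858822584152), 70.23713684082031)
180 [0.4222 0.3345 0.0317] ((0.4268686771392822, 0.3485541045665741), (0.06898795813322067, 0.055831797420978546), 70.82618713378906)
tray floor z 0.004187789178936474 plate z [0.00336993 0.00709112 0.00929075 0.01187088]
27.925 [ 0.001 -0.001  0.001 -0.002 -0.     0.003  0.   ]
```

The scanner stands upright with its cap at z = 0.107, and the nose and cap concentric at (0.427, 0.348) on the mat. The plate lies flat in the tray, so I'm handing in.

```bash
python3 -c "
from workcell import job
print(job.job_done())"
```

```text
the job is handed in; nothing more can be done
None
```

The job is handed in at about 28 s of the 72 s allowed, with no verdict shown: by the last depth check the windowed plate lies flat and released in the empty tray and the scanner stands upright and released on its mat, after being held on the label about 60 mm off for 1.9 s.

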